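# Seat the stage insert on its locating pins

### The job

The insert plate of the cell imager is lying askew on top of its two locating pins. With the fingertips, nudge it back towards the fence and sideways to the right until both holes drop over the pins and it lies flat on the bed. Only push it, never pick it up, and leave everything else where it stands.

Things in the scene. Friction and masses are not known exactly. Their poses are not given: they have to be found in the camera images.
- bed (a point): Middle of the flat dark top (the bed) of a low white benchtop cell imager fixed to the table; a small round lens window marks it. The bed is 70 mm above the table, 215 mm deep (x) by 295 mm wide (y). Axes: z up, x square to the fence and towards it (away from the robot), y along the fence to the left.
- fence (a point): Middle of the near face of the fixed steel fence, at bed height, 50.5 mm from the bed's middle. The fence runs along the bed's y behind the plate: 12 mm thick, 260 mm long, 18 mm high above the bed. Axes as the bed's.
- pin_left (a point): Foot, at bed height, of the left fixed steel locating pin (hidden under the plate at the start): 28 mm towards the fence and 48 mm to the left of the bed's middle. The pin is 8 mm in diameter and 6 mm tall with a round (half-ball) nose.
- pin_right (a point): Foot of the right pin, the same, 48 mm to the right of the bed's middle.
- insert: Loose aluminium insert plate, 100 mm deep (its x, towards the fence) by 170 mm wide (its y) by 8 mm thick, about 0.3 kg, a 32 mm square opening in its middle and two 11 mm through holes near the fence side. Origin: centre of its underside. Seated, this lies at the bed's middle, the plate is flat on the bed and 0.5 mm is left to the fence.
- near_edge (a point): Middle of the plate's robot-side edge, half-way up its 8 mm thickness. At the start the plate rests on both pin tips with this edge down on the bed, so it slopes about 4 degrees up towards the fence, 5 to 10 mm short of the fence and up to 0.05 rad out of square with it. Sliding the plate takes about 1 to 4 N.
- left_end (a point): Middle of the plate's left end face, half-way up its thickness. The plate starts 13 to 29 mm too far left for its holes to meet the pins. Slid along the fence to the right it drops by itself when the holes come over the pins, which then stop it.
- hole_left (a point): Centre of the plate's left hole at its underside, 28 mm towards the fence-side edge and 48 mm left of the plate's middle. It coincides with the foot of the left pin when the plate is seated.
- hole_right (a point): Centre of the plate's right hole at its underside, 28 mm towards the fence-side edge and 48 mm right of the plate's middle. It coincides with the foot of the right pin when seated.
- cap: round black lens cap, 34 mm across, 16 mm high, lying on the near right part of the imager's bed; leave alone. Origin at the centre of its underside.
- flask: clear flat culture flask lying on the table left of the imager, 110 x 75 x 30 mm, with a blue screw cap reaching 31 mm beyond one end; leave alone. Origin at the centre of its underside.
- reagent: amber reagent bottle with black cap, 60 mm across, 130 mm high, beside the imager on the left or right; leave alone. Origin at the centre of its underside.
- dish: clear lidded culture dish, 92 mm across, 16 mm high, on the table beside the imager, on the side opposite to the bottle; leave alone. Origin at the centre of its underside.
- tipbox: white pipette-tip box with yellow lid, 122 x 87 x 67 mm, right of the imager; leave alone. Origin at the centre of its underside.
- rack: white tube rack, 80 x 180 mm, with capped tubes to 88 mm height, behind the imager; leave alone. Origin at the centre of its underside.
- marker: grey and black marker pen, 128 mm long, 11 mm thick, lying on the table to the right and nearer the robot; leave alone. Origin at the centre of its underside.
There are look-alikes about, which are no part of the job. Of the things that look like the insert, the largest one is meant.

How it is judged:
By the outcome, as a careful person would: the job done as asked, in the order asked, and still so for the second after the job is handed in, with the robot touching nothing.
It also fails if it takes over 58 s, if anything falls off the work surface, if the arm or the gripper's body presses on something with over 40 N, if the wrist force passes 120 N, or if a joint passes its speed limit or range.

### The arm

A 6-joint arm with a two-finger parallel gripper is mounted at the origin on the work surface. World frame = base frame: x ahead of the robot, y to its left, z up, the work surface at z = 0. Lengths are in m, angles in degrees, forces in N, time in s.
With the tool pointing down it reaches from about 0.25 to 0.775 m from the base axis. Payload 8.9 kg.
Tool frame: the origin (TCP) lies midway between the tips of the shut fingers; the grasp point (between the pads) lies 19 mm behind it (manip.tcp_to_grasp is the distance from the TCP to the grasp point, in m); y points along the fingers, z is the direction in which the jaws open and shut, and the axes are right-handed (so a half turn about y gives the same grasp; the last joint's range is limited). The gripper opens to 85 mm and grips with 20 to 120 N. Pads are 22 mm wide; open, the fingers measure 114 mm over their backs; the gripper's body (76 mm by 85 mm) begins 54 mm behind the grasp point. The pads swing forward as they close: fully open they stand 13 mm farther back than shut.
Start: joints at [59.284, 16.656, -8.789, 64.555, 0, 82.019], TCP at [0.203, 0.484, 0.231] pointing down, gripper open.
Joint ranges: [-144.48, 144.48], [-52.06, 99.96], [-74.48, 78.29], [-112.23, 115.85], [-86.99, 84.42], [-180, 180]. Speed limits (degrees/s): [127.2, 127.2, 159.86, 180, 180, 180].

### API

Orientations are given as [roll, pitch, yaw] about the fixed x, y, z axes, in that order (R = Rz(yaw) Ry(pitch) Rx(roll)).
In Python, from rig import manip, snapshot, camera_info, outline_of, mark_of gives the robot as it stands.
- The arm moves only by the tool move_arm, never from a script. Its argument "steps" is a list of rows, each a list of 3 entries, a list of its own where there are three numbers: the shift along the world's x, y, z in m, then the turn about the world's z in rad, then the opening in per cent of the stroke, from 0 (shut) to 100 (fully open). In form: [[[dx, dy, dz], turn, fingers], ...]. A call has 1 to 20 rows; each row shifts and turns the commanded pose from where the row before left it; what a row does not reach is not made up. A row lasts 1/12 s, in which the tool goes at most 41.7 mm and 7.16 degrees, less where a joint would pass 70% of its speed; a pose out of reach is approached as far as the arm can. A call with a gripper value outside its range is refused whole. The fingers move at their own pace and stop on an object; "grip_force" is the grip in N (left out, the last holds). Time passes only in rows, so rows that do not move let the fingers close. It gives the time, the measured TCP pose, the force and the opening at its end, in the units of the state.
- manip.state(): the state, without advancing time (a new reading comes with each control period).
- snapshot(name): name is "scene" or "top" or "wrist"; returns the picture (384x512x3 uint8, red, green, blue); there is no depth.
- camera_info(name): a dict with "camera_matrix" (3x3 intrinsics, pixels), "k1" (the pictures are not rectified: a ray, as slopes to the right and down, at radius r is drawn at 1 + k1 r^2 times it, then the intrinsics apply), "R" (3x3) and "t" (3): a world point X has camera coordinates R X + t. Camera axes: x right, y down, z forward; pixel columns grow to the right and rows downward; lengths in m; the calibration is good to about 2 mm. A picture is of the moment at which its call begins: read the wrist's pose just before it. camera_info takes no time and is no camera call; for the wrist camera it gives the pose at the moment of the call.
- manip.finish_job(): hands the job in, once; it reports no verdict.
Trained networks look in the newest picture that a camera, given by its name, has taken for a name from the list of things; names that differ only in an ending like _2 or _b are one class to them, and where a whole thing is asked for, a point or a joint stands for the part that bears it (a point fixed in the world has none). Each returns a list of dicts, best first, with "p" (0 to 1); they miss things now and then, are a little off and sometimes report something else, mostly with a low value. They report only what shows in the picture. A call takes as long as a camera call. They do not tell look-alikes from the thing itself.
- outline_of(camera, query): "region" (384x512 bool, what is visible of it) and "rect" ([left, top, right, bottom] in pixels, round what is visible of it).
- mark_of(camera, query): "location" ([row, column] in pixels: a listed point, or the origin of a listed thing).
The state is a dict: "time": time; "joint_pos": joint angles; "joint_velocities": joint speeds; "joint_efforts": joint torques, N m; "ee_pos": TCP position; "eef_rot": TCP orientation; "ft_force": force on the tool from outside, world axes, zero at the start; "wrist_torque": the same for the moment, N m; "finger_gap": finger opening in m.
Only numpy, scipy, OpenCV 4.12 (cv2) and the standard library are available. Lean on these libraries where they do the work, as an engineer would, in place of code of your own. Each camera call takes 0.05 s, during which the arm holds its last target.

## Working session

There is one attempt and no reset: what is moved stays moved. The work goes in short steps, Python scripts to look and compute and a tool call to move; the robot and the scene stay as the last step left them, time stands still between calls to the robot, and variables do not carry over. Pictures are saved under pics/ and viewed, and the job is handed in when it is done.

Besides the shell and the picture viewer there is one more tool, called after ">>>" by a JSON object that holds its "api" and its "payload". move_arm: Moves the arm, as the interface text tells. Its arguments: {"type":"object","properties":{"steps":{"type":"array"},"grip_force":{"type":"number"}},"required":["steps"]}

```bash
mkdir -p pics; ls; python3 - <<'E'
from rig import manip,snapshot,camera_info,outline_of,mark_of
import cv2,numpy as np
print(manip.state())
for n in ["scene","top","wrist"]:
    im=snapshot(n); cv2.imwrite(f"pics/{n}0.png",im[:,:,::-1])
    c=camera_info(n); print(n,c)
E
```

```text
pics
{'time': 0.0, 'joint_pos': array([ 5.92854428e+01,  1.66899600e+01, -8.83106800e+00,  6.45574134e+01,
        6.99705016e-04,  8.20192326e+01]), 'joint_velocities': array([ 0.01329275, -0.01281904,  0.08794178,  0.01859969,  0.01591337,
       -0.03561153]), 'joint_efforts': array([ 2.61828784e-03, -5.37140465e+01,  3.31372547e+01,  1.57919910e-02,
       -3.06232096e-06, -1.41461550e-05]), 'ee_pos': array([0.20263756, 0.48381896, 0.23072299]), 'eef_rot': array([-9.00775845e+01,  1.15837753e-02, -2.27337981e+01]), 'ft_force': array([ 0.33659407,  0.11247464, -0.04753596]), 'wrist_torque': array([-0.00364664,  0.00170662, -0.02154832]), 'finger_gap': 0.08510656183538831}
scene {'camera_matrix': array([[428.80266684,   0.        , 255.74286146],
       [  0.        , 428.80266684, 196.28915761],
       [  0.        ,   0.        ,   1.        ]]), 'k1': -0.010463677108411859, 'R': array([[ 0.68487573,  0.72859688,  0.00958208],
       [ 0.45706255, -0.41931963, -0.78438821],
       [-0.56748485,  0.54158807, -0.62019619]]), 't': array([-0.39806573, -0.16781687,  1.36660133])}
top {'camera_matrix': array([[474.71797136,   0.        , 252.54943948],
       [  0.        , 474.71797136, 196.84926716],
       [  0.        ,   0.        ,   1.        ]]), 'k1': -0.09033128214876746, 'R': array([[-0.01957787, -0.9996349 , -0.01862192],
       [-0.98604571,  0.02238477, -0.16496295],
       [ 0.16531957,  0.01513244, -0.98612395]]), 't': array([0.05399407, 0.55541791, 1.17697306])}
wrist {'camera_matrix': array([[309.38678505,   0.        , 257.29796496],
       [  0.        , 309.38678505, 187.28385421],
       [  0.        ,   0.        ,   1.        ]]), 'k1': -0.03441793728468889, 'R': array([[ 0.38595774,  0.9225157 , -0.00118328],
       [ 0.88201055, -0.36863487,  0.29353999],
       [ 0.27035905, -0.1143377 , -0.95594606]]), 't': array([-0.52628767, -0.03713569,  0.37922854])}
```

View pics/scene0.png

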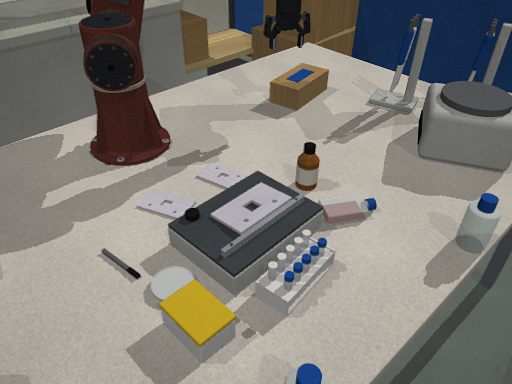

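View pics/top0.png

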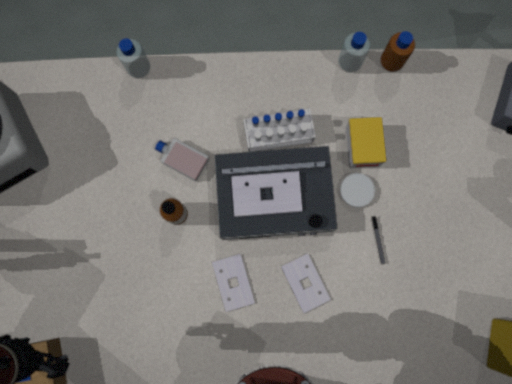

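View pics/wrist0.png

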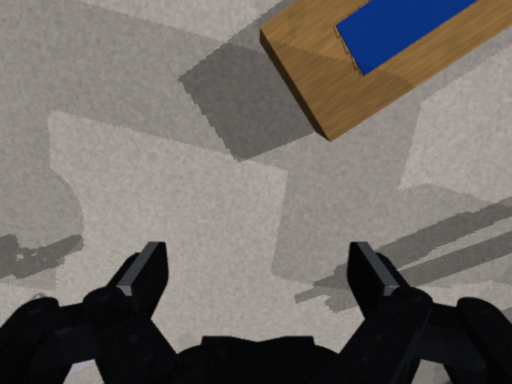

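The top view shows the imager centred near (275,193), with the plate on it at about (267,194). Two smaller look-alike plates lie on the table at (233,282) and (306,282). The cap is at (316,221). Next I'll measure.

```bash
cat > h.py <<'E'
from rig import manip,snapshot,camera_info,outline_of,mark_of
import cv2,numpy as np
def ray(c,row,col):
    K=c['camera_matrix']; d=np.array([(col-K[0,2])/K[0,0],(row-K[1,2])/K[1,1]])
    u=d.copy()
    for _ in range(20): u=d/(1+c['k1']*(u@u))
    R=c['R']; return -R.T@c['t'], R.T@np.array([u[0],u[1],1])
def onz(c,row,col,z):
    o,d=ray(c,row,col); return o+d*(z-o[2])/d[2]
def proj(c,X):
    p=c['R']@np.asarray(X,float)+c['t']; u=p[:2]/p[2]; u=u*(1+c['k1']*(u@u)); K=c['camera_matrix']
    return np.array([K[1,1]*u[1]+K[1,2],K[0,0]*u[0]+K[0,2]])
Z=dict(bed=.07,fence=.07,pin_left=.07,pin_right=.07,near_edge=.074,left_end=.078,hole_left=.076,hole_right=.076,insert=.073,cap=.07,reagent=0,dish=0,tipbox=0,flask=0,rack=0,marker=0)
E
python3 - <<'E'
from h import *
for n in ["top","scene"]:
    snapshot(n);c=camera_info(n)
    for q in Z:
        if n=="scene" and q in("rack","marker","tipbox","dish","flask"):continue
        for r in mark_of(n,q)[:3]:
            print(n,q,round(r['p'],2),np.round(r['location'],1),np.round(onz(c,*r['location'],Z[q]),4))
im=snapshot("top")
cv2.imwrite("pics/topz.png",cv2.resize(im[135:255,200:350,::-1],None,fx=5,fy=5,interpolation=cv2.INTER_CUBIC))
E
```

```text
top bed 0.58 [184.1 242.8] [0.5859 0.066  0.07  ]
top bed 0.56 [189.1 275.2] [ 0.5711 -0.0159  0.07  ]
top fence 0.96 [173.2 273.8] [ 0.6124 -0.0134  0.07  ]
top pin_left 0.82 [180.9 254.5] [0.5935 0.0361 0.07  ]
top pin_left 0.48 [213.4 268. ] [0.5095 0.0039 0.07  ]
top pin_right 0.59 [175.2 292.2] [ 0.6061 -0.0601  0.07  ]
top near_edge 0.96 [277.9 245.1] [0.3505 0.0641 0.074 ]
top near_edge 0.7 [215.1 270.7] [ 0.5045 -0.0027  0.074 ]
top near_edge 0.63 [287.1 291.9] [ 0.3258 -0.0501  0.074 ]
top left_end 0.92 [309.6 237.4] [0.2745 0.084  0.078 ]
top left_end 0.7 [196.3 233.7] [0.5537 0.0891 0.078 ]
top left_end 0.56 [261.4 294.2] [ 0.3881 -0.0574  0.078 ]
top hole_left 0.74 [297.2 230.6] [0.3044 0.1002 0.076 ]
top hole_left 0.67 [183.1 242.9] [0.5873 0.0655 0.076 ]
top hole_left 0.67 [265.5 308.2] [ 0.3774 -0.0916  0.076 ]
top hole_right 0.8 [180.  283.1] [ 0.5929 -0.0363  0.076 ]
top hole_right 0.68 [267.  222.3] [0.3781 0.1197 0.076 ]
top hole_right 0.66 [292.6 318. ] [ 0.3111 -0.1132  0.076 ]
top insert 0.9 [281.7 227.3] [0.342 0.108 0.073]
top insert 0.85 [193.5 266.9] [0.5598
[... 1347 characters left out ...]
.0989 0.078 ]
scene left_end 0.55 [170.3 202.4] [0.3639 0.0122 0.078 ]
scene hole_left 0.92 [169.5 217.8] [0.3859 0.0459 0.076 ]
scene hole_left 0.84 [214.5 169.7] [ 0.4515 -0.1497  0.076 ]
scene hole_right 0.9 [176.2 240. ] [0.4478 0.0689 0.076 ]
scene hole_right 0.85 [204.5 148.1] [ 0.3871 -0.1666  0.076 ]
scene hole_right 0.57 [219.8 244.9] [ 0.5817 -0.0352  0.076 ]
scene insert 0.96 [205.7 166.9] [ 0.4174 -0.1347  0.073 ]
scene insert 0.94 [208.5 253.6] [0.5633 0.0089 0.073 ]
scene insert 0.61 [174.6 225.8] [0.4144 0.0492 0.073 ]
scene cap 0.71 [207.9 251.2] [0.5553 0.0087 0.07  ]
scene cap 0.56 [218. 193.] [ 0.4916 -0.114   0.07  ]
scene reagent 0.72 [185.2 305.2] [0.5235 0.2446 0.    ]
```

View pics/topz.png

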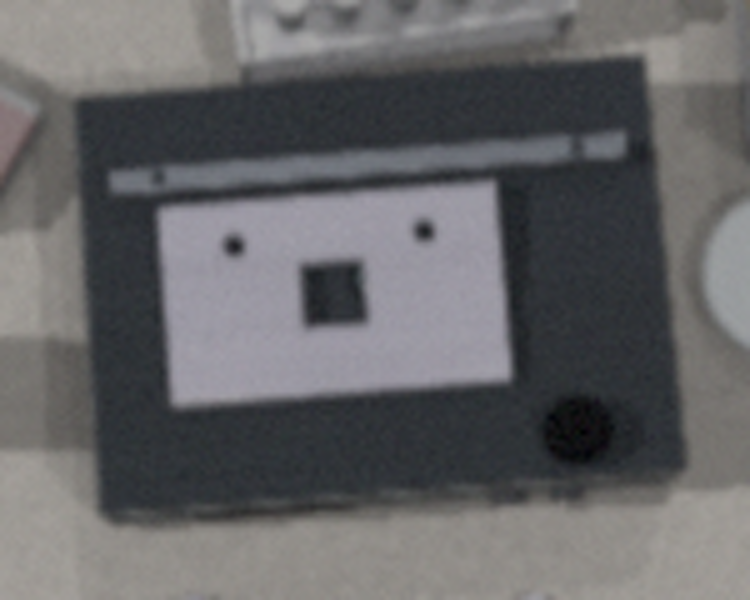

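```bash
python3 - <<'E'
from h import *
c=camera_info("top")
def f(x,y,z): return onz(c,135+y/5-.4,200+x/5-.4,z)[:2]
def yaw(l,r): d=l-r; return np.arctan2(-d[0],d[1])  # y axis dir=(-sin,cos)
B=[f(80,100,.07),f(640,57,.07),f(685,472,.07),f(103,515,.07)]
print("bed",np.round(B,4),"mean",np.mean(B,0),yaw(B[0],B[1]),yaw(B[3],B[2]))
P=[f(157,207,.0845),f(497,180,.0845),f(513,382,.078),f(172,407,.078)]
print("plate",np.round(P,4),np.mean(P,0),yaw(P[0],P[1]),yaw(P[3],P[2]))
F=[f(109,193,.088),f(627,155,.088)]; print("fence",F,np.mean(F,0),yaw(*F))
w=camera_info("wrist"); o=-w['R'].T@w['t']; print(o)
E
```

```text
bed [[ 0.6649  0.1348]
 [ 0.6808 -0.1539]
 [ 0.4663 -0.1666]
 [ 0.4512  0.1247]] mean [ 0.56579766 -0.01524512] 0.055261314996490195 0.05188568457230657
plate [[ 0.6045  0.0949]
 [ 0.6144 -0.0766]
 [ 0.5126 -0.0814]
 [ 0.5038  0.089 ]] [0.55882755 0.00646246] 0.05764324085323448 0.051545256675936256
fence [array([0.61156712, 0.11876062]), array([ 0.62506195, -0.14221685])] [ 0.61831454 -0.01172812] 0.051662758982494665
[0.13344499 0.51533766 0.37321919]
```

>>> {"api": "move_arm", "payload": {"steps": [[[0.015,-0.027,0.003],0.025,50],[[0.015,-0.027,0.003],0.025,50],[[0.015,-0.027,0.003],0.025,50],[[0.015,-0.027,0.003],0.025,50],[[0.015,-0.027,0.003],0.025,50],[[0.015,-0.027,0.003],0.025,50],[[0.015,-0.027,0.003],0.025,50],[[0.015,-0.027,0.003],0.025,50],[[0.015,-0.027,0.003],0.025,50],[[0.015,-0.027,0.003],0.025,50],[[0.015,-0.027,0.003],0.025,50],[[0.015,-0.027,0.003],0.025,50],[[0.015,-0.027,0.003],0.025,50],[[0.015,-0.027,0.003],0.025,50],[[0.015,-0.027,0.003],0.025,50],[[0.015,-0.027,0.003],0.025,50],[[0.015,-0.027,0.003],0.025,50],[[0.012,-0.025,0],0.024,50],[[0,0,0],0,50],[[0,0,0],0,50]]}}

```text
time: 3.32
ee_pos: [0.4702, -0.0009, 0.2821]
eef_rot: [-90.0, 0.0, 2.8]
ft_force: [-0.2, 0.3, 1.0]
finger_gap: 0.0424
```

```bash
python3 - <<'E'
from h import *
s=manip.state(); print(s['time'],s['ee_pos'],s['eef_rot'],s['finger_gap'],s['ft_force'])
np.save('w1.npy',camera_info("wrist"),allow_pickle=True)
im=snapshot("wrist"); cv2.imwrite("pics/wrist1.png",im[:,:,::-1])
cv2.imwrite("pics/wrist1z.png",cv2.resize(im[:,:,::-1],None,fx=1.56,fy=1.56,interpolation=cv2.INTER_CUBIC))
E
```

```text
3.3167 [ 0.47017497 -0.00086467  0.28207698] [-8.99909598e+01  2.42774295e-02  2.84100872e+00] 0.04238587939026826 [-0.17513679  0.30390147  1.02849006]
```

View pics/wrist1z.png

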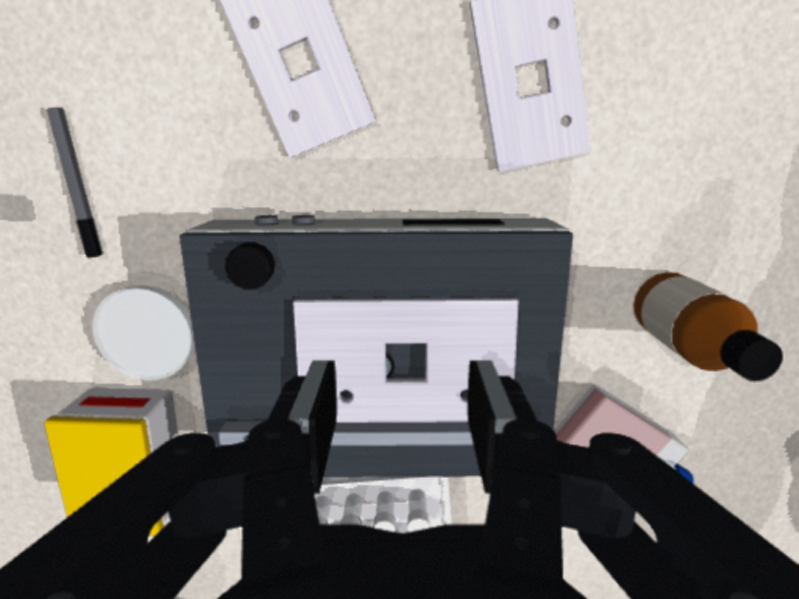

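```bash
python3 - <<'E'
from h import *
c=np.load('w1.npy',allow_pickle=True).item(); s=1.5625
def f(x,y,z): return onz(c,(y+.5)/s-.5,(x+.5)/s-.5,z)[:2]
def yaw(l,r): d=l-r; return np.arctan2(-d[0],d[1])
print("bed near",f(571,233,.07),f(182,236,.07),yaw(f(571,233,.07),f(182,236,.07)))
print("plate near",f(518,299,.078),f(293,301,.078),yaw(f(518,299,.078),f(293,301,.078)))
print("holes",f(465,395,.082),f(347,396,.082))
print("fence near edge top",f(540,432,.088),f(222,434,.088),"far",f(540,445,.088))
print("lens window",f(391,365,.07))
im=cv2.imread("pics/wrist1.png"); cv2.imwrite("pics/w1c.png",cv2.resize(im[130:300,110:380],None,fx=2.95,fy=2.95,interpolation=cv2.INTER_CUBIC))
E
```

```text
bed near [0.45081313 0.12558056] [ 0.46741118 -0.16309829] 0.05743335565610035
plate near [0.5014505  0.09013882] [ 0.51152103 -0.07909521] 0.059436426097033486
holes [0.58188521 0.05672026] [ 0.58744928 -0.03672254]
fence near edge top [0.6090173  0.11892512] [ 0.62394084 -0.13635308] far [0.62111294 0.12061911]
lens window [ 0.564426  -0.0030307]
```

View pics/w1c.png

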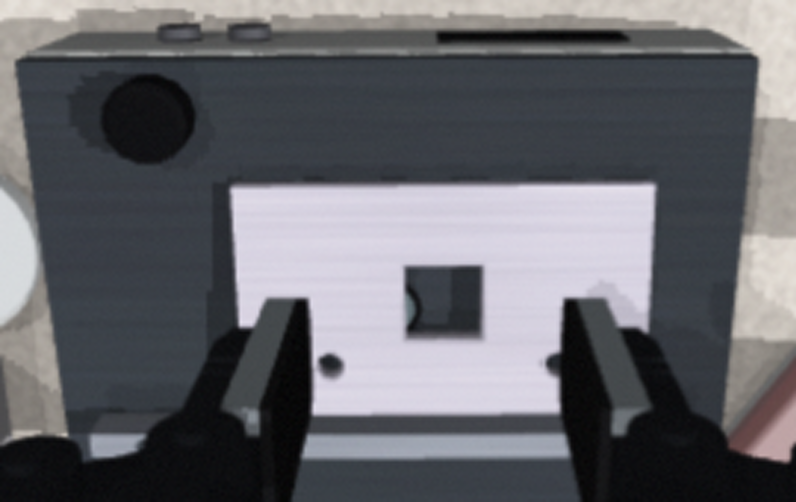

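>>> {"api": "move_arm", "payload": {"steps": [[[0.002,0.001,-0.025],0.006,50],[[0.002,0.001,-0.025],0,50],[[0.002,0.001,-0.025],0,50],[[0.002,0.001,-0.025],0,50],[[0,0.001,-0.025],0,50],[[0,0.001,-0.025],0,50],[[0,0.001,-0.025],0,50],[[0,0,-0.015],0,50],[[0,0,-0.01],0,50],[[0,0,-0.006],0,50],[[0,0,-0.004],0,50],[[0,0,0],0,50],[[0,0,0],0,50]]}}

```text
time: 4.45
ee_pos: [0.4782, 0.0075, 0.0729]
eef_rot: [-90.0, -0.0, 3.4]
ft_force: [-0.5, -0.0, -0.5]
finger_gap: 0.0427
```

```bash
python3 - <<'E'
from h import *
np.save('w2.npy',camera_info("wrist"),allow_pickle=True)
im=snapshot("wrist"); cv2.imwrite("pics/wrist2.png",cv2.resize(im[:,:,::-1],None,fx=1.56,fy=1.56,interpolation=cv2.INTER_CUBIC))
im=snapshot("scene"); cv2.imwrite("pics/sc2.png",cv2.resize(im[130:290,150:350,::-1],None,fx=3.7,fy=3.7,interpolation=cv2.INTER_CUBIC))
E
```

```text
(no output)
```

View pics/wrist2.png

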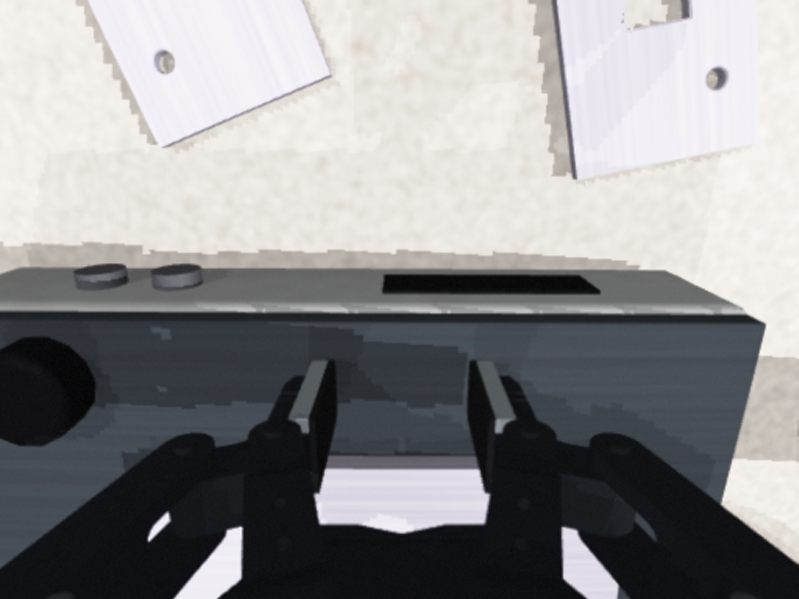

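View pics/sc2.png

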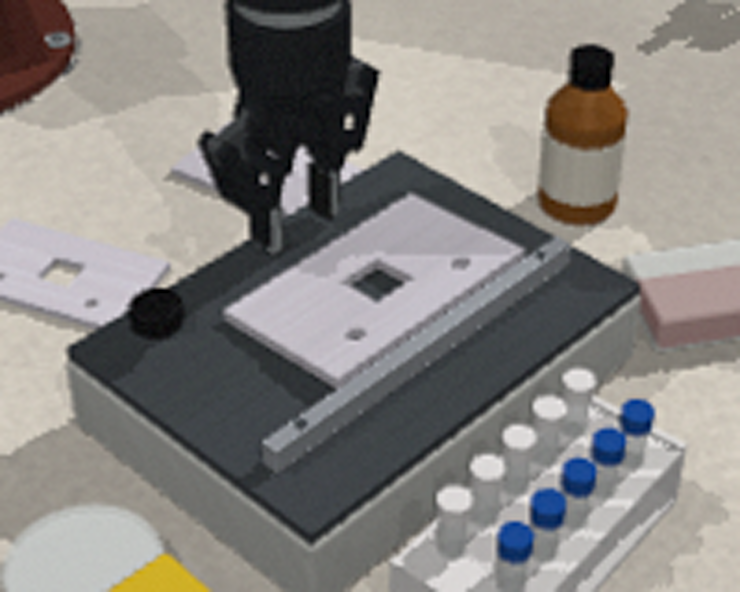

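>>> {"api": "move_arm", "payload": {"steps": [[[0.003,0.0002,0],0,50],[[0.003,0.0002,0],0,50],[[0.003,0.0002,0],0,50],[[0.003,0.0002,0],0,50],[[0.002,0.0001,0],0,50],[[0.0015,0.0001,0],0,50],[[0.0015,0.0001,0],0,50],[[0.0015,0.0001,0],0,50],[[0.0015,0,0],0,50],[[0.0015,0,0],0,50],[[0,0,0],0,50]]}}

```text
time: 5.47
ee_pos: [0.4988, 0.0085, 0.0721]
eef_rot: [-90.0, 0.1, 3.3]
ft_force: [-1.7, -0.3, 1.8]
finger_gap: 0.0427
```

>>> {"api": "move_arm", "payload": {"steps": [[[0.001,0.0001,0],0,50],[[0.001,0,0],0,50],[[0.001,0.0001,0],0,50],[[0.001,0,0],0,50],[[0,0,0],0,50]]}}

```text
time: 5.88
ee_pos: [0.5039, 0.0086, 0.0724]
eef_rot: [-90.0, -0.0, 3.3]
ft_force: [-2.5, 0.5, -0.5]
finger_gap: 0.0426
```

```bash
python3 - <<'E'
from h import *
im=snapshot("top"); cv2.imwrite("pics/top3.png",cv2.resize(im[135:255,200:350,::-1],None,fx=5,fy=5,interpolation=cv2.INTER_CUBIC))
im=snapshot("scene"); cv2.imwrite("pics/sc3.png",cv2.resize(im[150:270,200:350,::-1],None,fx=5,fy=5,interpolation=cv2.INTER_CUBIC))
E
```

```text
(no output)
```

View pics/sc3.png

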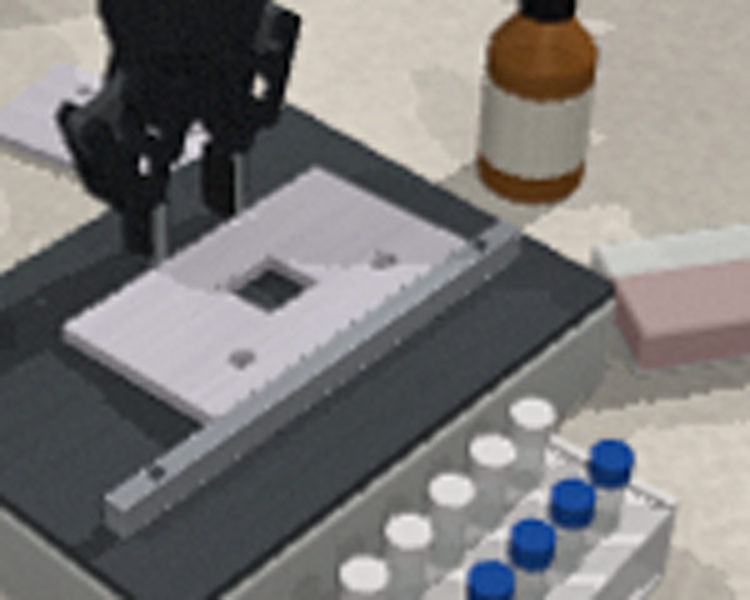

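View pics/top3.png

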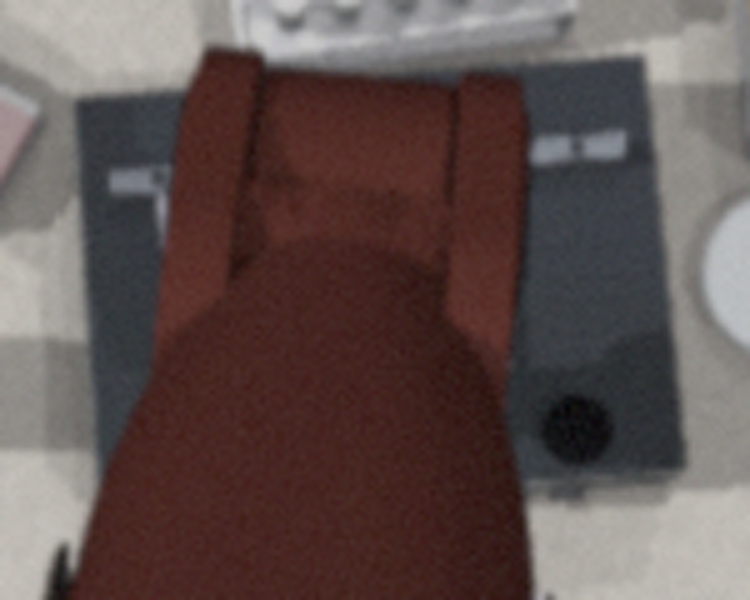

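The plate is nearly against the fence and in contact with the fingers. I'll press on gently until the force rises.

>>> {"api": "move_arm", "payload": {"steps": [[[0.001,0.0001,0],0,50],[[0.001,0,0],0,50],[[0,0,0],0,50]]}}

```text
time: 6.23
ee_pos: [0.5046, 0.0088, 0.0722]
eef_rot: [-90.0, 0.1, 3.3]
ft_force: [-4.4, 0.3, 2.6]
finger_gap: 0.0427
```

>>> {"api": "move_arm", "payload": {"steps": [[[0.001,0.0001,0],0,50],[[0.001,0,0],0,50],[[0,0,0],0,50]]}}

```text
time: 6.48
ee_pos: [0.5048, 0.0088, 0.0719]
eef_rot: [-90.0, 0.3, 3.3]
ft_force: [-10.5, 0.1, 6.9]
finger_gap: 0.0424
```

>>> {"api": "move_arm", "payload": {"steps": [[[-0.012,-0.0007,0],0,50],[[-0.012,-0.0007,0],0,50],[[0,0,0.02],0,50],[[0,0,0.02],0,50],[[0,0,0.02],0,50],[[0.0055,0.0079,0],0.112,50],[[0.0055,0.0079,0],0.112,50],[[0.0055,0.0079,0],0.112,50],[[0.0055,0.0079,0],0.112,50],[[0.0055,0.0079,0],0.112,50],[[0.0055,0.0079,0],0.112,50],[[0.0055,0.0079,0],0.112,50],[[0.0055,0.0079,0],0.112,50],[[0.0055,0.0079,0],0.112,50],[[0.0055,0.0079,0],0.112,50],[[0.0055,0.0079,0],0.112,50],[[0.0055,0.0079,0],0.112,50],[[0.0055,0.0079,0],0.112,50],[[0.0055,0.0079,0],0.112,50],[[0,0,0],0,50]]}}

```text
time: 8.15
ee_pos: [0.562, 0.1192, 0.1326]
eef_rot: [-90.1, -0.0, 93.5]
ft_force: [-0.7, 0.4, 0.7]
finger_gap: 0.0424
```

```bash
python3 - <<'E'
from h import *
np.save('w4.npy',camera_info("wrist"),allow_pickle=True)
im=snapshot("wrist"); cv2.imwrite("pics/wrist4.png",cv2.resize(im[:,:,::-1],None,fx=1.5625,fy=1.5625,interpolation=cv2.INTER_CUBIC))
im=snapshot("scene"); cv2.imwrite("pics/sc4.png",cv2.resize(im[150:270,200:350,::-1],None,fx=5,fy=5,interpolation=cv2.INTER_CUBIC))
E
```

```text
(no output)
```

View pics/wrist4.png

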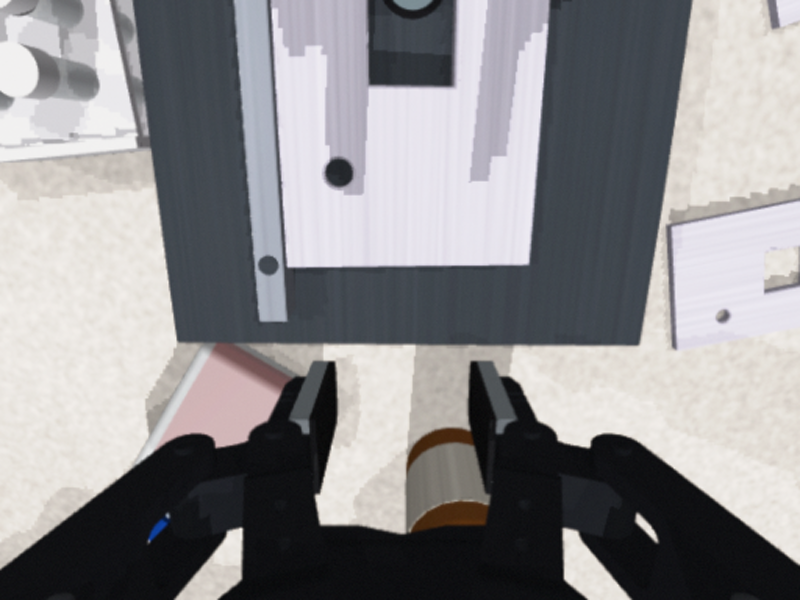

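View pics/sc4.png

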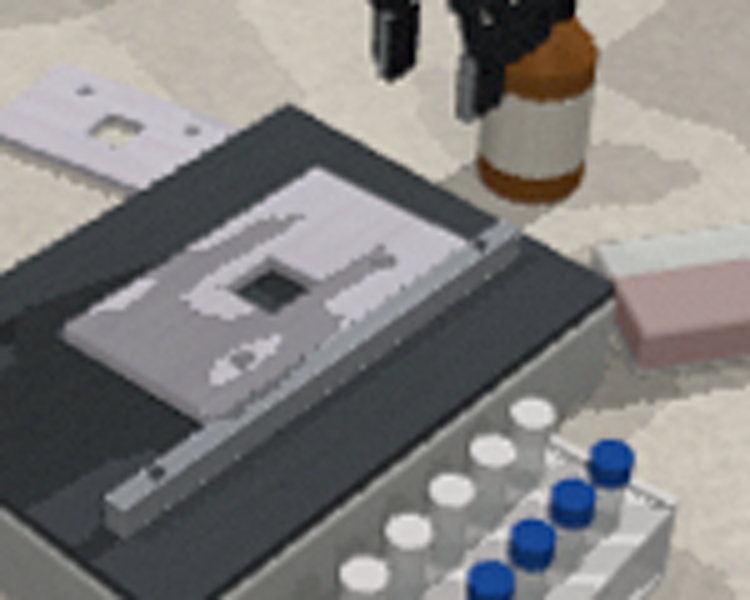

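```bash
python3 - <<'E'
from h import *
c=np.load('w4.npy',allow_pickle=True).item(); s=1.5625
def f(x,y,z): return onz(c,(y+.5)/s-.5,(x+.5)/s-.5,z)[:2]
def n(v): return np.arctan2(-v[0],v[1])
a=f(288,267,.0847);b=f(530,264,.078);print("plate L end",a,b,"x-dir yaw",np.arctan2(*(a-b)[::-1]))
p=f(548,20,.078);print("near edge yaw",n(b-p))
g,h=f(286,320,.088),f(270,5,.088);print("fence near",g,h,n(g-h))
q,r=f(178,343,.07),f(639,345,.07);print("bed left corners",q,r,np.arctan2(*(q-r)[::-1]))
print("hole",f(340,172,.0835))
E
```

```text
plate L end [0.6095836  0.09668303] [0.5100621 0.0908399] x-dir yaw 0.05864493206202325
near edge yaw 0.06207983261444768
fence near [0.60982346 0.11837238] [0.61484043 0.00268253] 0.04333852458299115
bed left corners [0.66421267 0.13986167] [0.45189799 0.12753953] 0.05797210350337556
hole [0.58962288 0.05803084]
```

>>> {"api": "move_arm", "payload": {"steps": [[[-0.001,0,-0.015],0,50],[[-0.001,0,-0.015],0,50],[[-0.001,0,-0.015],0,50],[[0,0,-0.01],0,50],[[0,0,-0.005],0,50],[[0,0,0],0,50],[[0.0002,-0.003,0],0,50],[[0.0002,-0.003,0],0,50],[[0.0001,-0.002,0],0,50],[[0.0001,-0.002,0],0,50],[[0,0,0],0,50]]}}

```text
time: 9.17
ee_pos: [0.5584, 0.1076, 0.0728]
eef_rot: [-90.0, 0.0, 93.1]
ft_force: [0.5, -0.3, 0.1]
finger_gap: 0.0429
```

>>> {"api": "move_arm", "payload": {"steps": [[[0.0001,-0.0015,0],0,50],[[0.0001,-0.0015,0],0,50],[[0.0001,-0.0015,0],0,50],[[0.0001,-0.0015,0],0,50],[[0.0001,-0.0015,0],0,50],[[0.0001,-0.0015,0],0,50],[[0.0001,-0.0015,0],0,50],[[0.0001,-0.0015,0],0,50],[[0,0,0],0,50]]}}

```text
time: 9.92
ee_pos: [0.5588, 0.0956, 0.0723]
eef_rot: [-90.0, 0.0, 93.2]
ft_force: [-0.3, 1.1, 0.8]
finger_gap: 0.0429
```

```bash
python3 - <<'E'
from h import *
np.save('w5.npy',camera_info("wrist"),allow_pickle=True)
im=snapshot("wrist"); cv2.imwrite("pics/wrist5.png",cv2.resize(im[:,:,::-1],None,fx=1.5625,fy=1.5625,interpolation=cv2.INTER_CUBIC))
im=snapshot("scene"); cv2.imwrite("pics/sc5.png",cv2.resize(im[150:270,200:350,::-1],None,fx=5,fy=5,interpolation=cv2.INTER_CUBIC))
E
```

```text
(no output)
```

View pics/wrist5.png

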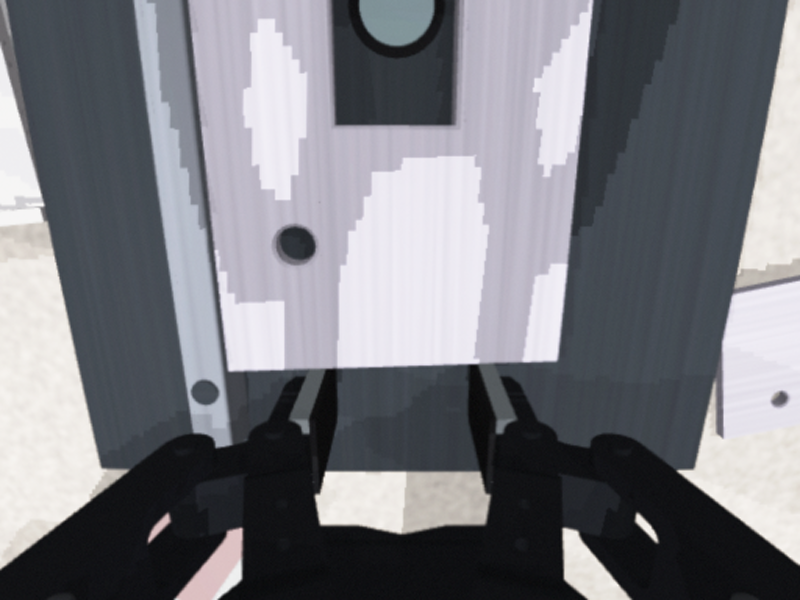

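View pics/sc5.png

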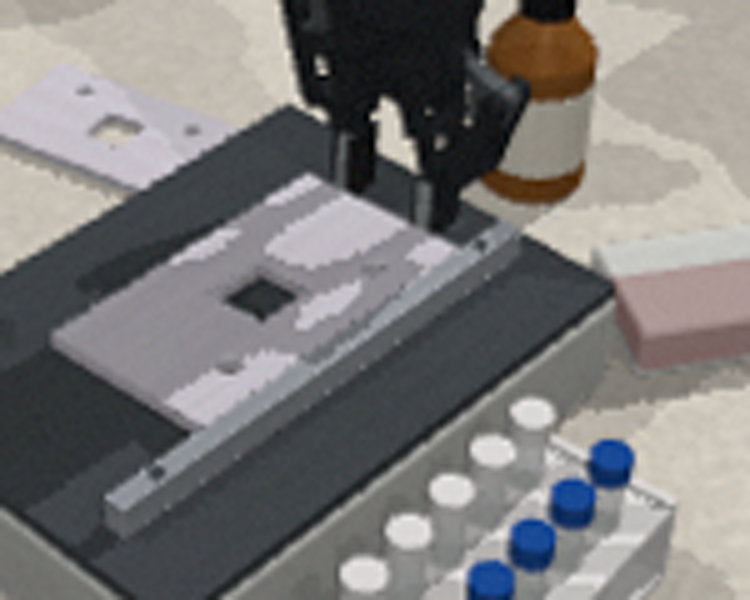

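The plate is sliding well along the fence and the force is about 1 N, so I'll continue.

>>> {"api": "move_arm", "payload": {"steps": [[[0.0001,-0.0015,0],0,50],[[0.0001,-0.0015,0],0,50],[[0.0001,-0.0015,0],0,50],[[0.0001,-0.0015,0],0,50],[[0.0001,-0.001,0],0,50],[[0,-0.001,0],0,50],[[0,0,0],0,50]]}}

```text
time: 10.6
ee_pos: [0.5593, 0.0877, 0.0723]
eef_rot: [-90.0, 0.0, 93.2]
ft_force: [0.4, 1.5, 0.4]
finger_gap: 0.0424
```

```bash
python3 - <<'E'
from h import *
np.save('w6.npy',camera_info("wrist"),allow_pickle=True)
im=snapshot("wrist"); cv2.imwrite("pics/wrist6.png",cv2.resize(im[:,:,::-1],None,fx=1.5625,fy=1.5625,interpolation=cv2.INTER_CUBIC))
E
```

```text
(no output)
```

View pics/wrist6.png

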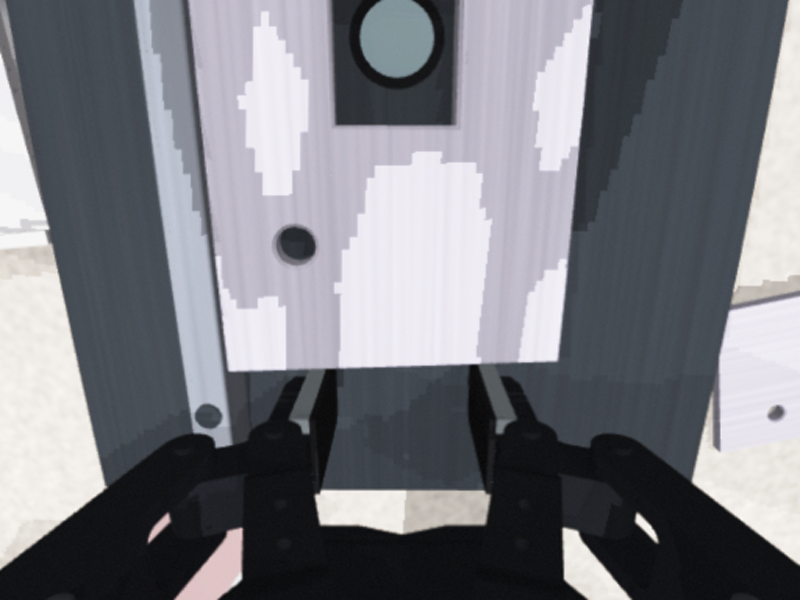

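>>> {"api": "move_arm", "payload": {"steps": [[[0.0001,-0.001,0],0,50],[[0.0001,-0.001,0],0,50],[[0,-0.001,0],0,50],[[0.0001,-0.001,0],0,50],[[0,-0.001,0],0,50],[[0,0,0],0,50]]}}

```text
time: 11.15
ee_pos: [0.5598, 0.0826, 0.0723]
eef_rot: [-90.0, 0.0, 93.2]
ft_force: [-0.3, 0.3, 0.5]
finger_gap: 0.0426
```

```bash
python3 - <<'E'
from h import *
im=snapshot("wrist"); cv2.imwrite("pics/wrist7.png",cv2.resize(im[:,:,::-1],None,fx=1.5625,fy=1.5625,interpolation=cv2.INTER_CUBIC))
E
```

```text
(no output)
```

View pics/wrist7.png

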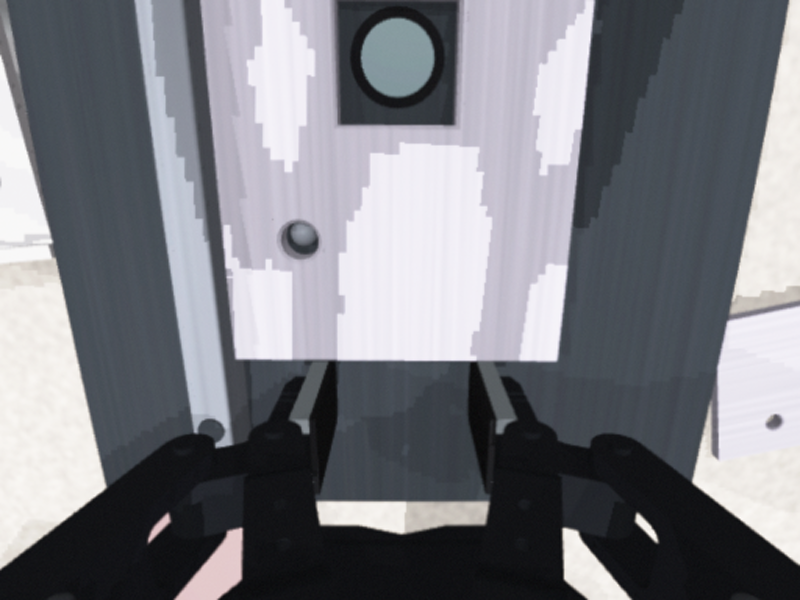

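The plate has dropped: the left pin shows inside its hole at (303,238), and the left end edge is now level. I'll retreat and check.

>>> {"api": "move_arm", "payload": {"steps": [[[-0.0003,0.006,0],0,50],[[-0.0003,0.008,0],0,50],[[0,0.008,0],0,50],[[0,0,0.02],0,50],[[0,0,0.025],0,50],[[0,0,0.025],0,50],[[0,0,0.025],0,50],[[-0.02,-0.004,0.025],0,50],[[-0.02,-0.01,0.025],0,50],[[-0.01,-0.01,0.01],0,50],[[0,0,0],0,50],[[0,0,0],0,50]]}}

```text
time: 12.2
ee_pos: [0.5094, 0.0815, 0.2279]
eef_rot: [-90.1, -0.0, 93.2]
ft_force: [0.9, -0.5, -0.7]
finger_gap: 0.0426
```

```bash
python3 - <<'E'
from h import *
c=camera_info("wrist");np.save('w8.npy',c,allow_pickle=True)
im=snapshot("wrist"); cv2.imwrite("pics/wrist8.png",cv2.resize(im[:,:,::-1],None,fx=1.5625,fy=1.5625,interpolation=cv2.INTER_CUBIC))
im=snapshot("scene"); cv2.imwrite("pics/sc8.png",cv2.resize(im[130:280,150:350,::-1],None,fx=4,fy=4,interpolation=cv2.INTER_CUBIC))
E
```

```text
(no output)
```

View pics/wrist8.png

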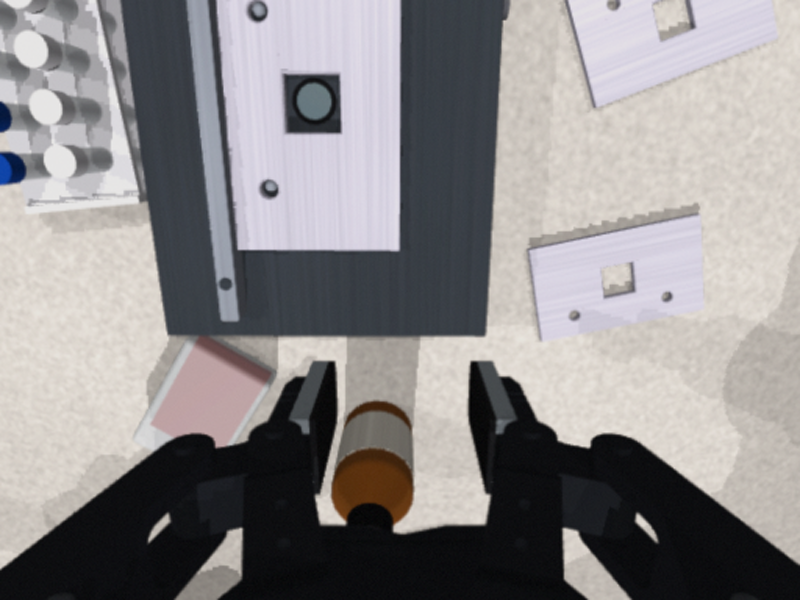

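View pics/sc8.png

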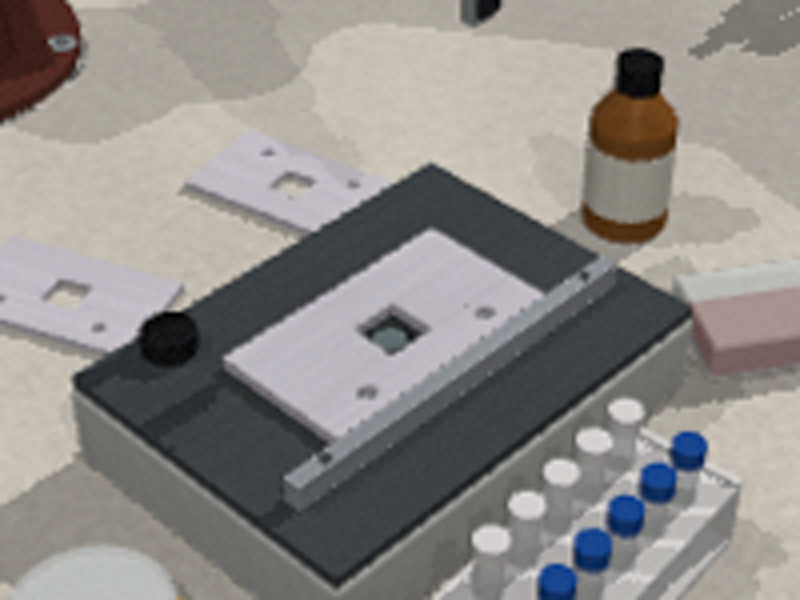

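```bash
python3 - <<'E'
from h import *
c=np.load('w8.npy',allow_pickle=True).item(); s=1.5625
def f(x,y,z): return onz(c,(y+.5)/s-.5,(x+.5)/s-.5,z)[:2]
a,b=f(238,250,.078),f(400,250,.078);print(a,b,np.linalg.norm(a-b),np.arctan2(*(a-b)[::-1]))
l=f(314,101,.07);o=np.mean([f(285,73,.078),f(341,73,.078),f(342,133,.078),f(286,133,.078)],0);print("lens",l,"opening",o)
for h,p in (((257,10),(259,9)),((269,188),(271,187))): print("hole",f(*h,.078))
s=manip.state();print(s['time'],s['ft_force'])
im=cv2.imread("pics/wrist8.png")[0:290,140:440];cv2.imwrite("pics/w8c.png",cv2.resize(im,None,fx=2,fy=2,interpolation=cv2.INTER_CUBIC))
E
```

```text
[0.6112735  0.07639207] [0.5113624  0.07087988] 0.10006303374072978 0.05511515795453678
lens [ 0.56610247 -0.01292756] opening [ 0.5649793  -0.01103981]
hole [ 0.59607375 -0.05751692]
hole [0.59119219 0.03766204]
12.3 [-0.28471238  0.36303428 -0.65090058]
```

View pics/w8c.png

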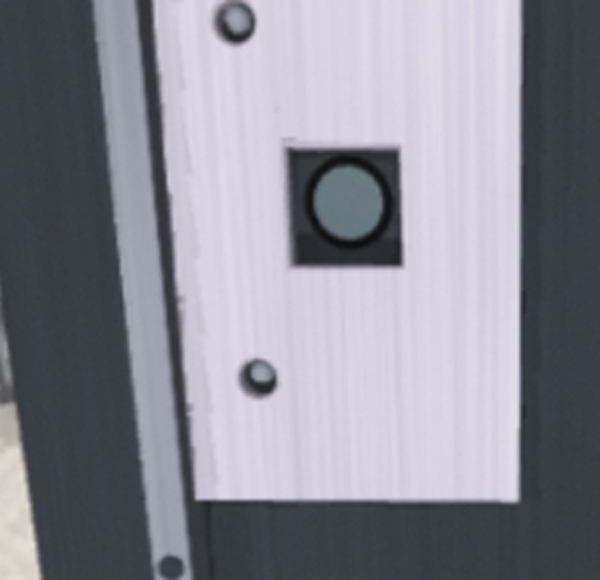

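The plate is flat: its measured depth at z = 78 mm is 100.1 mm, it is square with the bed, and both pins show through the holes.

```bash
python3 -c "
from rig import manip; print(manip.finish_job())"
```

```text
the job is handed in; nothing more can be done
None
```

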